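# Wedge up the bearing pedestal and hold

### The job

The grey bearing pedestal stands on the plywood setting-up board against its stop batten. Take the wooden wedge and slide it, lying flat on the board, thin end first into the slot under the pedestal's front edge until you feel it bite, then push it gently on until both front feet are just clear of the board, about 3 mm, so that a shim could be slipped in. Touch the pedestal only with the wedge, keep it standing against the batten, leave the other things alone, and finish holding the wedge there in the gripper, with the pedestal's front resting on it.

Things in the scene. Friction and masses are not known exactly. Their poses are not given: they have to be found in the camera images.
- board: Plywood setting-up board fixed to the bench, 205 x 120 x 18 mm (its own x, y, z); origin at the centre of its underside. Its x axis points from its free end, nearer the robot, to the far end, where a wooden stop batten 20 mm thick stands 14 mm above the board right across it. The wedge is pushed along +x of the board.
- board_top (a point): Point on the board's upper face at its centre, 18 mm above the bench; axes as the board's.
- pedestal: Loose grey metal bearing pedestal, 0.4 to 0.85 kg, 95 mm long (its x, along the board's x) x 100 mm wide x 61 mm high: a bored round housing on a foot plate 18 mm thick; origin at the centre of its underside. Its rear face is within 1 mm of the batten. When the wedge lifts its front edge it tips on its rear edge.
- slot_mouth (a point): Middle of the mouth of the slot under the pedestal: on its front face (facing the board's free end), centred across it, 4 mm above its underside. The slot is open to the front and below, 50 mm wide, 8 mm high above the board and 50 mm deep, between two front feet 25 mm wide.
- foot_left (a point): Lower front edge of the left (+y) front foot of the pedestal, at its underside: level with the board's top as it stands, and rises when the front is lifted.
- foot_right (a point): The same of the right (-y) front foot.
- wedge_mid (a point): Centre of the loose wooden wedge, 35 g, 13 mm above its flat underside. 85 mm long (this point's x, to the thin end), 30 mm wide with upright sides, 26 mm high at the thick end, sloping evenly to 4.4 mm at the thin end. It bites when the thin end is 15 to 16 mm past the pedestal's front face, then lifts 1 mm per 4 mm. Grip it across the width, on the thick half. Pushing takes 4 to 15 N.
- offcut: Bystander: small rectangular wooden off-cut, 32 x 47 x 22 mm, no slope; origin under its centre.
- blank: Bystander: eight-sided sawn wooden blank, 68 x 70 x 31 mm; origin under its centre.
- spanner: Bystander: flat steel spanner, 62 x 151 x 8 mm; origin under its centre.

How it is judged:
By the outcome, as a careful person would: the job done as asked, in the order asked, and still so for the second after the job is handed in, while the arm keeps its last pose, push and grip.
It also fails if it takes over 51 s, if anything falls off the work surface, if the arm or the gripper's body presses on something with over 40 N, if the wrist force passes 120 N, or if a joint passes its speed limit or range.

### The arm

A 6-joint arm with a two-finger parallel gripper is mounted at the origin on a cart in front of the work surface, level with it; the furniture and walls round the work are solid. World frame = base frame: x ahead of the robot, y to its left, z up, the work surface at z = 0. Lengths are in m, angles in rad, forces in N, time in s.
With the tool pointing down it reaches from about 0.35 to 0.8 m from the base axis. Payload 7.3 kg.
Tool frame: the origin (TCP) lies between the finger pads; the fingertips stand 25 mm ahead of it and the grasp point (between the pads) lies 6 mm ahead of it (r.tip_extent is the distance from the TCP to the fingertips, in m); z points along the fingers, y is the direction in which the jaws open and shut (so a half turn about z gives the same grasp; the last joint's range is limited). The gripper opens to 85 mm and grips with 20 to 120 N. Pads are 22 mm wide; open, the fingers measure 114 mm over their backs; the gripper's body (76 mm by 85 mm) begins 54 mm behind the grasp point. The pads swing forward as they close: fully open they stand 13 mm farther back than shut.
Start: joints at [-1.489, 0.342, 1.524, -0, 1.275, -0.146], TCP at [0.119, -0.511, 0.256] pointing down, gripper open.
Joint ranges: [-2.53, 2.53], [-0.77, 2.02], [0.04, 2.7], [-1, 4.14], [0.28, 2.66], [-3.11, 3.11]. Speed limits (rad/s): [2.57, 2.57, 3.14, 3.14, 3.14, 3.14].

### API

Orientations are given as a unit quaternion [x, y, z, w].
In Python, from workcell import r, command_gripper, optics gives the robot as it stands. The module is installed in compiled form; this text tells all that it offers. Calls block until the motion is done:
- r.reach(position, orientation): joint-space move of the TCP to a pose.
- r.move_straight(position, orientation=None, speed=0.15, max_force=None): straight line of the TCP; orientation=None keeps the orientation; speed is the mean speed in m/s. With max_force (N) it stops when the force on the tool has changed by that much, and returns True; else False.
- r.movej(angles): joint-space move.
- command_gripper(opening, force=None): finger opening in m; force is the grip in N (None keeps the last); returns when the fingers have stopped.
- r.hold(seconds).
- r.solve_ik(position, orientation): joint angles nearest the present ones, or None.
- r.read_state(): the state.
- optics.get_image(name): name is "scene" or "top" or "wrist"; returns (picture, depth): 400x640x3 uint8, red, green, blue; 400x640 float32, m along the optical axis (not along the pixel's ray), 0 where there is no reading.
- optics.camera_model(name): a dict with "K" (3x3 intrinsics, pixels), "k1" (the pictures are not rectified: a ray, as slopes to the right and down, at radius r is drawn at 1 + k1 r^2 times it, then the intrinsics apply), "R" (3x3) and "t" (3): a world point X has camera coordinates R X + t; the wrist camera has in their place "tool_from_camera" (4x4, takes a point from camera to tool coordinates, whose origin is the TCP and whose axes are the flange's). Camera axes: x right, y down, z forward; pixel columns grow to the right and rows downward; lengths in m; the calibration is good to about 2 mm. A picture is of the moment at which its call begins: read the wrist's pose just before it. camera_model takes no time and is no camera call.
A pose or a line that the arm cannot do raises r.PlanningError and nothing moves.
- r.finish_job(): hands the job in, once; it reports no verdict.
The state is a dict: "time_s": time; "joint_positions": joint angles; "dq": joint speeds; "tau": joint torques, N m; "eef_pos": TCP position; "eef_rot": TCP orientation; "contact_force": force on the tool from outside, world axes, zero at the start; "torque": the same for the moment, N m; "grip_width": finger opening in m.
Only numpy, scipy, OpenCV 4.12 (cv2) and the standard library are available. Lean on these libraries where they do the work, as an engineer would, in place of code of your own. Each camera call takes 0.05 s, during which the arm holds its last target.

## Working session

There is one attempt and no reset: what is moved stays moved. The work goes in short steps, each a Python script; the robot and the scene stay as the last script left them, time stands still between calls to the robot, and variables do not carry over. Pictures are saved under pics/ and viewed, and the job is handed in when it is done.

```bash
mkdir -p pics; python3 - <<'E'
from workcell import r, command_gripper, optics
import cv2, numpy as np
for n in ["scene","top"]:
    p,d=optics.get_image(n); np.savez(f"pics/{n}0.npz",p=p,d=d)
    cv2.imwrite(f"pics/{n}0.png",p[:,:,::-1])
    m=optics.camera_model(n); print(n,m)
print(optics.camera_model("wrist")); s=r.read_state(); print(s)
print(r.tip_extent)
E
```

```text
scene {'K': array([[438.06200227,   0.        , 322.15640175],
       [  0.        , 438.06200227, 200.80116028],
       [  0.        ,   0.        ,   1.        ]]), 'k1': 0.00887070730552044, 'R': array([[-0.53944753, -0.84199904, -0.00582846],
       [-0.64992065,  0.42076876, -0.63289557],
       [ 0.53534989, -0.33762592, -0.77421524]]), 't': array([0.42998578, 0.38092634, 0.80026904])}
top {'K': array([[492.44462276,   0.        , 316.06242262],
       [  0.        , 492.44462276, 199.73720013],
       [  0.        ,   0.        ,   1.        ]]), 'k1': -0.007758691514809679, 'R': array([[ 2.25188553e-04, -9.99987974e-01, -4.89914039e-03],
       [-9.83639862e-01,  6.61058669e-04, -1.80144900e-01],
       [ 1.80145972e-01,  4.85955635e-03, -9.83627884e-01]]), 't': array([0.15001736, 0.59255986, 1.2492356 ])}
{'K': array([[332.85980841,   0.        , 315.14198539],
       [  0.        , 332.85980841, 201.48544809],
       [  0.        ,   0.        ,   1.        ]]), 'k1': -0.024678331350377166, 'tool_from_camera': array([[-4.41645148e-05, -9.58657663e-01, -2.84561913e-01,
     
[... 266 characters left out ...]
000e+00]])}
{'time_s': 0.1, 'joint_positions': array([-1.48896717e+00,  3.42629010e-01,  1.52488424e+00, -2.22580175e-06,
        1.27541348e+00, -1.46028639e-01]), 'dq': array([ 0.00177353, -0.00247237, -0.00163219, -0.00036229,  0.00092259,
       -0.00256283]), 'tau': array([ 3.09167197e-03, -4.34448338e+01, -2.46490449e+01, -1.44776900e-04,
        4.67226710e-03, -1.34734813e-05]), 'eef_pos': array([ 0.11857359, -0.51111493,  0.25572092]), 'eef_rot': array([ 9.93516862e-01,  1.13682894e-01,  2.03441936e-05, -6.66730467e-04]), 'contact_force': array([-0.19400754, -0.12928057, -0.15277475]), 'torque': array([-0.01385458,  0.0699045 , -0.08160951]), 'grip_width': 0.08553514058215492}
0.025
```

View pics/scene0.png

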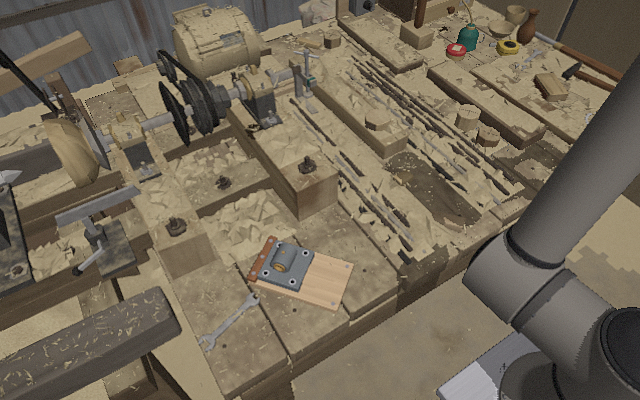

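View pics/top0.png

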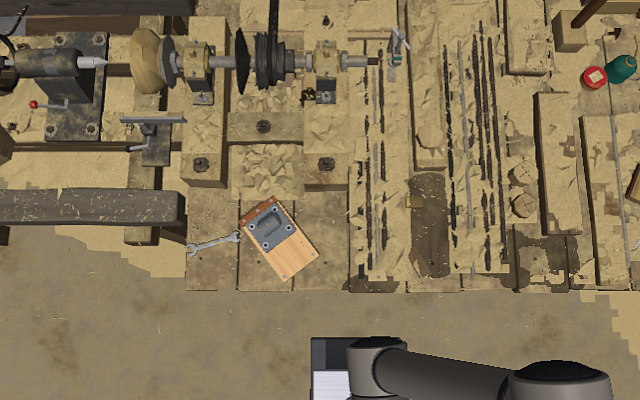

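The board and pedestal are at about (278,240) in the top view and the spanner at (215,243). The wedge isn't obvious yet, so I'll zoom in.

```bash
cat > h.py <<'E'
import numpy as np, cv2
from scipy.spatial.transform import Rotation as Rot
def und(m,uv):
    K=m["K"]; uv=np.atleast_2d(uv).astype(float)
    return cv2.undistortPoints(uv.reshape(-1,1,2),K,np.array([m["k1"],0,0,0.])).reshape(-1,2)
def pose(m,s=None):
    """world_from_cam R, origin"""
    if "R" in m: return m["R"].T, -m["R"].T@m["t"]
    T=m["tool_from_camera"]; Rt=Rot.from_quat(s["eef_rot"]).as_matrix()
    return Rt@T[:3,:3], Rt@T[:3,3]+s["eef_pos"]
def onplane(m,uv,z,s=None):
    R,o=pose(m,s); n=und(m,uv); d=np.c_[n,np.ones(len(n))]@R.T
    return o+d*((z-o[2])/d[:,2])[:,None]
def depthpts(m,d,s=None):
    R,o=pose(m,s); v,u=np.mgrid[:d.shape[0],:d.shape[1]]
    n=und(m,np.c_[u.ravel(),v.ravel()]); X=np.c_[n,np.ones(len(n))]*d.ravel()[:,None]
    return (X@R.T+o).reshape(d.shape+(3,))
E
python3 - <<'E'
from workcell import optics
import cv2,numpy as np
from h import *
z=np.load("pics/top0.npz");p=z['p'];m=optics.camera_model("top")
X=depthpts(m,z['d'])
c=cv2.resize(p[120:300,170:570],None,fx=2,fy=2,interpolation=cv2.INTER_CUBIC);cv2.imwrite("pics/topz.png",c[:,:,::-1])
h=X[120:300,170:570,2]; h=np.clip(h*1000*3+30,0,255).astype(np.uint8)
cv2.imwrite("pics/toph.png",cv2.resize(cv2.applyColorMap(h,cv2.COLORMAP_JET),None,fx=2,fy=2))
for uv in [(415,200),(430,135),(523,205),(523,172),(278,240),(300,265),(215,243),(350,260)]: print(uv,X[uv[1],uv[0]].round(3))
E
```

```text
(415, 200) [ 0.598 -0.118  0.022]
(430, 135) [ 0.761 -0.152  0.084]
(523, 205) [ 0.581 -0.404  0.037]
(523, 172) [ 0.668 -0.405  0.05 ]
(278, 240) [0.488 0.251 0.037]
(300, 265) [0.423 0.193 0.016]
(215, 243) [0.482 0.423 0.011]
(350, 260) [ 0.437  0.058 -0.001]
```

View pics/topz.png

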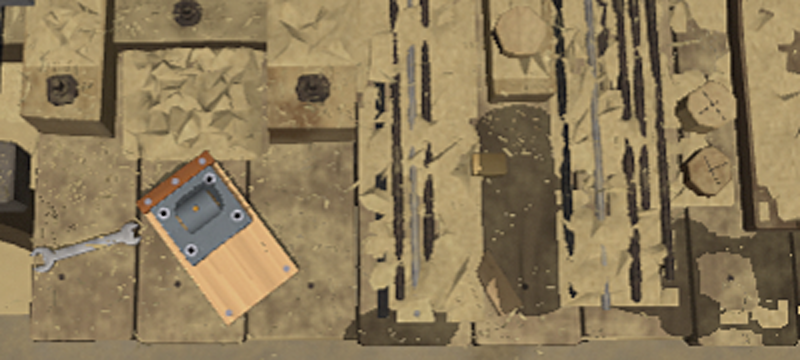

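View pics/toph.png

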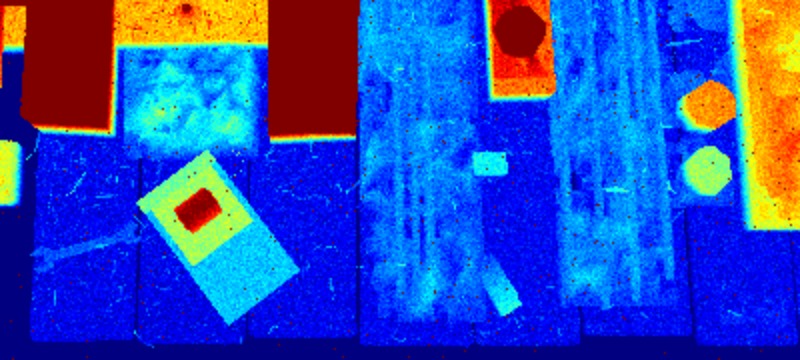

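Wedge found: top view about (420,262), sloping, thick end to the lower right. The off-cut is at (415,201). Next I'll measure the wedge and the board frame roughly, then move for a wrist view.

```bash
python3 - <<'E'
from workcell import optics
import cv2,numpy as np
from h import *
z=np.load("pics/top0.npz");p=z['p'];m=optics.camera_model("top")
X=depthpts(m,z['d'])
c=cv2.resize(p[235:290,390:450],None,fx=10,fy=10,interpolation=cv2.INTER_CUBIC);cv2.imwrite("pics/wz.png",c[:,:,::-1])
np.set_printoptions(linewidth=220)
print((X[244:282:2,404:436:2,2]*1000).round().astype(int))
print(onplane(m,[(431,272),(417,277)],.026).round(3), onplane(m,[(412,247)],.005).round(3))
c=cv2.resize(p[185:290,225:330],None,fx=7,fy=5.6,interpolation=cv2.INTER_CUBIC);cv2.imwrite("pics/bz.png",c[:,:,::-1])
E
```

```text
[[  11   12    7    8    4    0    0    3    0    2    1    0    2   -1   -2   -1]
 [  15    9   10    6    3    2   -3   -3    0   -2   -3   -1   -4   -1    1    1]
 [   9   10   13    6   11    2    7   -4    0   -4    1    4   -3    1    0    2]
 [  13    9    4    5    4    4   10    2    3    0    0   -4   -2    2    3    1]
 [1336   12    2    5    6   14    6    8   -1    2   -2    0    2    2   -2   -2]
 [  10    9    8   10   12   12   12   15   10   -1    0    0   -2    4    3    0]
 [  11   13    6   11    9   11   11    6   16    0    3   -1   -2   -2    1    0]
 [  10    7   13    7   15   11   11   13   15   18    1    6   -2    2    4   -5]
 [   9   11    9    4   14   12   15   20   14   18   19   -4   -3   -1   -2   -4]
 [  13    9    8    6   13   14   16   10   18   15   19    0   -1    4   -3    2]
 [  11    9    9    8    6   15   19   18   14   16   17   22    0    1   -1   -1]
 [   5    8    8    6    4   19   20   16   17   18   23   15   20   -2    2   -1]
 [   0    6 1336    6    5    6   12   20   23   23   20   17   25    2    0    2]
 [   2    5    9   12    3   -1   13   21   21   19   23   17   21    1    2    3]
 [   7    6   11    5    3    5    2   22   26   22   21   20   25   21   -1    4]
 [1336    7    4    5    8    1   -2   11   26   26   25   23   -2    1    0   -3]
 [   4    5    0    3    7   -1    3   -4   19   25   27   10    2   -1    0    1]
 [   8   10    6    7    3    0   -5    2    5   -3   -2    3   -1    4    3   -1]
 [   3    9    4    7   -1 1336    1   -2   -2   -3   10    1   13   -1    1    2]]
[[ 0.404 -0.153  0.026]
 [ 0.391 -0.115  0.026]] [[ 0.472 -0.109  0.005]]
```

View pics/wz.png

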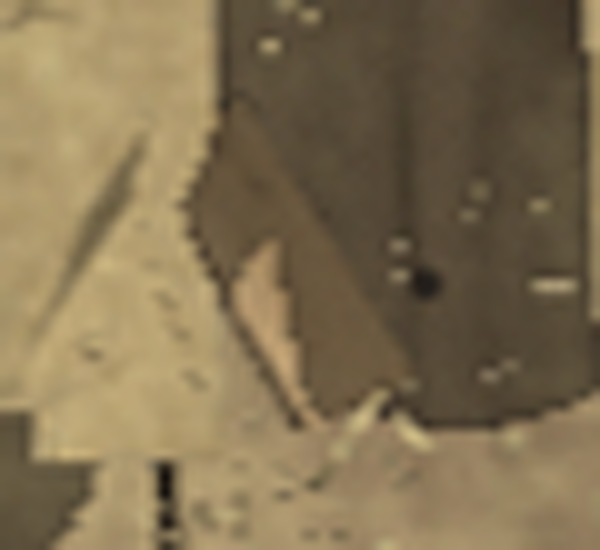

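View pics/bz.png

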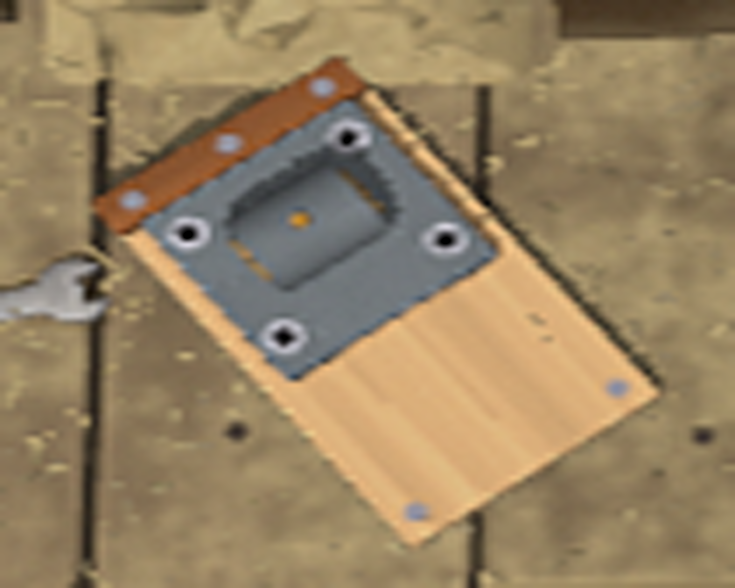

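```bash
cat >> h.py <<'E'
def qd(yaw):
    c,s=np.cos(yaw),np.sin(yaw)
    return Rot.from_matrix(np.array([[c,s,0],[s,-c,0],[0,0,-1.]])).as_quat()
def snap(name,optics,r,cam="wrist"):
    s=r.read_state(); p,d=optics.get_image(cam)
    np.savez(f"pics/{name}.npz",p=p,d=d,pos=s["eef_pos"],rot=s["eef_rot"]); cv2.imwrite(f"pics/{name}.png",p[:,:,::-1]); return s
E
python3 - <<'E'
from workcell import r, optics
from h import *
y=np.deg2rad(22)
r.reach([0.425,-0.125,0.2],qd(y))
s=snap("w1",optics,r); print(s["time_s"],s["eef_pos"],s["joint_positions"].round(2),s["contact_force"])
print(r.solve_ik([0.42,0.18,0.06],qd(np.deg2rad(33))),r.solve_ik([0.42,0.18,0.06],qd(np.deg2rad(33)+np.pi)))
E
```

```text
1.9083 [ 0.4250753  -0.12578137  0.20011172] [-0.46  0.25  1.82 -0.    1.07  0.73] [-0.15359346 -0.83838047  0.02278733]
[ 2.36905971e-01  4.95474236e-01  1.94342447e+00 -4.44089210e-16
  7.02693942e-01  1.23174364e+00] [ 2.36905971e-01  4.95474236e-01  1.94342447e+00 -4.44089210e-16
  7.02693942e-01 -1.90984901e+00]
```

View pics/w1.png

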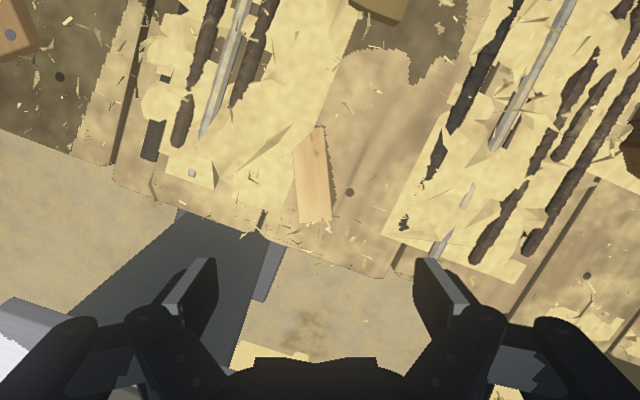

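Wedge in the wrist view: thick end about (315,222), thin end about (318,126). I'll enlarge it to get the corners.

```bash
python3 - <<'E'
from workcell import optics
from h import *
z=np.load("pics/w1.npz");p=z['p']
cv2.imwrite("pics/w1z.png",cv2.resize(p[115:235,280:350],None,fx=5,fy=5,interpolation=cv2.INTER_CUBIC)[:,:,::-1])
m=optics.camera_model("wrist"); s=dict(eef_pos=z['pos'],eef_rot=z['rot'])
X=depthpts(m,z['d'],s)
np.set_printoptions(linewidth=220)
print((X[120:236:5,285:350:4,2]*1000).round().astype(int))
E
```

```text
[[  9  11  12  11   9   9   8   6   2   1   1   2  -1   1   0   0   0]
 [  9  11  11  11   9   8   7   6   1   0   0   0   0   0   0   0   0]
 [ 11  12  12   9   9   8   6   5   6   5   0   1   1   0  -1   0   0]
 [ 14  13  11  11   8   6   7   6   7   6  -1   1   0   0   0   0   0]
 [ 13  11  11   8   8   6   8   7   8   8   6   0   0  -1   1   0   0]
 [ 13  11   9   7   8   7   8   9   8   8   8   1   0   1   1   2   0]
 [ 13  10  10   9  10   9  10  10  10  12  10   0   1  -1   1   0   1]
 [  9  11  10  11  12  10  11  12  11  11  11   2   1  -1   0   0   0]
 [ 11   9  11  12  12  12  11  11  13  12  11   2   0   1   1   1   1]
 [ 10   7  11  14  13  12  14  14  12  13  14   1   1   1   2   1   0]
 [  9   8   6  14  14  14  14  14  15  15  15   1   0   0   1   0   0]
 [  8   7   5  15  15  16  16  15  15  15  17   0   1   1  -1   0   1]
 [  8   7   1  17  15  17  15  16  16  18  17   1   1 318   0  -1   1]
 [  7   5   1  16  17  17  18  17  19  18  18  18   0   0   2   0   0]
 [  6   0   0  18  19  18  18  19  19  19  19  19   1   1   0   1   1]
 [  7   1   0  20  20  19  21  20  21  20  20  21   0   1   0   2   1]
 [  0   0   0  21  21  21  21  20  22  21  23  21   1   0  -1   1   0]
 [  1   0  -1  20  22  22  22  24  23  23  23  23   0   2   0   1   0]
 [  1   0   4   6  24  24  23  23  23  23  24  23   1   1   1   1   1]
 [  0   1   1   1  25  25  24  25  26  26 318  26   2   1   1   0   0]
 [  1   0   0   2  26  25  27  26  27  27  26  26   1  -1   2   0   1]
 [  1   1   5   0   1   3   6   1   0   0   1   3   1   0   1   0   1]
 [  1   0   1   9   7  -1   0   0   1   1  -1   9   1   1   0   0   1]
 [  2   1   0   1   0   0   1   1   2 318   1   0   1   0   1  -1   2]]
```

View pics/w1z.png

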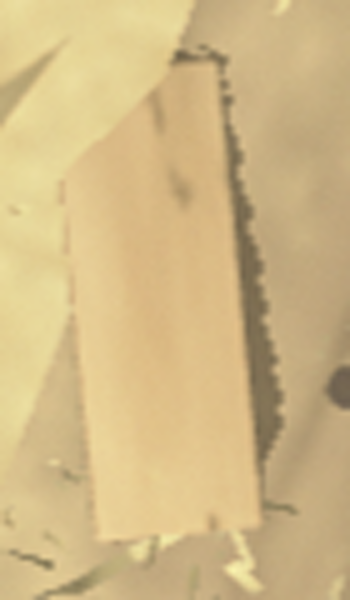

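```bash
python3 - <<'E'
from workcell import optics
from h import *
z=np.load("pics/w1.npz");m=optics.camera_model("wrist"); s=dict(eef_pos=z['pos'],eef_rot=z['rot'])
f=lambda c,h: onplane(m,[(279.6+c[0]/5,114.6+c[1]/5)],h,s)[0]
A=f((218,62),.0044);B=f((260,525),.026);C=f((98,540),.026)
d=(A-B)[:2]; print(A,B,C,np.linalg.norm(d),np.linalg.norm((B-C)[:2]),np.degrees(np.arctan2(d[1],d[0])))
# left edge direction
D=f((65,185),.0044+.0216*.27)
e=(D-C)[:2]; print(D,np.degrees(np.arctan2(e[1],e[0])),np.linalg.norm(e))
E
```

```text
[ 0.47538425 -0.11361948  0.0044    ] [ 0.4014494  -0.15189756  0.026     ] [ 0.38741457 -0.12500422  0.026     ] 0.08325606601117716 0.030335262704339182 27.371831281362798
[ 0.44452231 -0.09557087  0.010232  ] 27.266595698833793 0.06424653062799146
```

Wedge checks out: 83×30 mm against 85×30, yaw 27.4° from both edges. Grasping it now.

```bash
python3 - <<'E'
from workcell import r, optics, command_gripper
from h import *
q=qd(np.deg2rad(27.4)); g=[.4128,-.1291]
command_gripper(0.06)
r.reach(g+[.09],q)
print("contact",r.move_straight(g+[.029],q,speed=.05,max_force=5))
s=r.read_state();print(s["time_s"],s["eef_pos"],s["contact_force"])
s=snap("w2",optics,r)
command_gripper(0.0,force=60)
s=snap("w3",optics,r)
print(s["time_s"],s["eef_pos"],s["contact_force"],s["grip_width"])
E
```

```text
contact False
4.2167 [ 0.4129805  -0.12918538  0.02925201] [-0.21901456 -0.21545857 -0.54906687]
4.6333 [ 0.41295241 -0.12917021  0.02942819] [-0.53720256  0.72949059  5.6972176 ] 0.030590605845262284
```

View pics/w3.png

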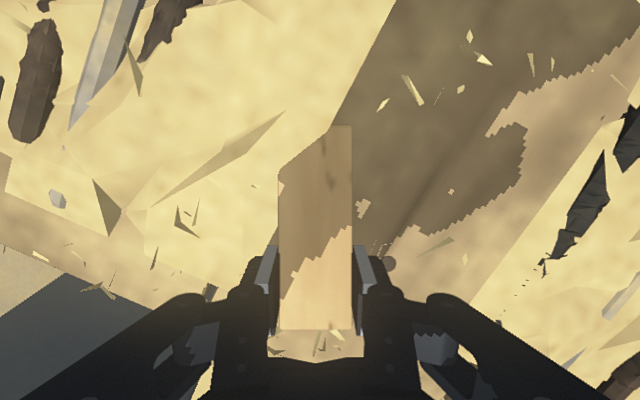

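Grasped at 30.6 mm. I'll work out the board frame from the first top view, then lift.

```bash
python3 - <<'E'
from workcell import r, optics
from h import *
m=optics.camera_model("top")
f=lambda c,h: onplane(m,[(224.6+c[0]/7,184.6+c[1]/5.6)],h)[0]
FR=f((657,394),.018);FL=f((413,545),.018);BL=f((97,205),.032);BR=f((340,58),.032);PR=f((497,252),.036);PL=f((292,380),.036)
ang=lambda d:np.degrees(np.arctan2(d[1],d[0])).round(2)
for n in "FR FL BL BR PR PL".split(): print(n,eval(n).round(4))
print("free width",np.linalg.norm((FL-FR)[:2]),ang(FL-FR)-90,"batten",np.linalg.norm((BL-BR)[:2]),ang(BL-BR)-90,"ped",np.linalg.norm((PL-PR)[:2]),ang(PL-PR)-90)
print("sides",ang(BL-FL),np.linalg.norm((BL-FL)[:2]),ang(BR-FR),np.linalg.norm((BR-FR)[:2]))
s=r.read_state(); p=s["eef_pos"]
r.move_straight([p[0],p[1],.2],speed=.12)
s=snap("w4",optics,r); print(s["contact_force"],s["grip_width"],s["time_s"],s["eef_pos"])
E
```

```text
FR [0.4495 0.1436 0.018 ]
FL [0.3785 0.2358 0.018 ]
BL [0.5384 0.3575 0.032 ]
BR [0.6098 0.2658 0.032 ]
PR [0.5153 0.2043 0.036 ]
PL [0.4548 0.281  0.036 ]
free width 0.11631951224086597 37.61 batten 0.11626433259628881 37.900000000000006 ped 0.09771360498332739 38.28
sides 37.27 0.20096489143269028 37.29 0.20155188059434906
[-0.17006916  0.14124239 -0.45422039] 0.03048104954509049 6.2583 [ 0.41263144 -0.12901792  0.19940815]
```

View pics/w4.png

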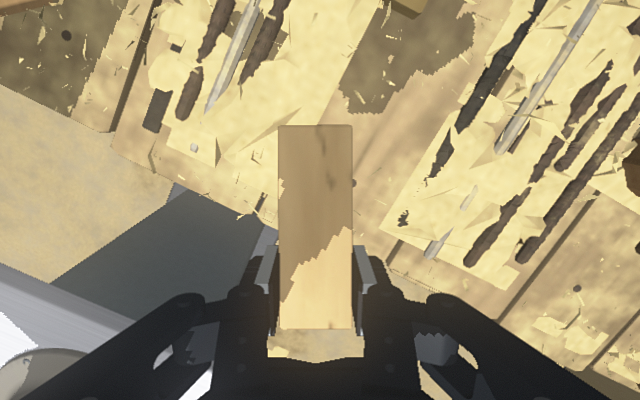

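```bash
python3 - <<'E'
from workcell import r, optics
from h import *
m=optics.camera_model("wrist");T=m["tool_from_camera"]
def toolpt(uv,z):
    n=und(m,[uv])[0]; d=T[:3,:3]@np.r_[n,1]; return T[:3,3]+d*(z-T[2,3])/d[2]
for uv,z in [((279,125),.025),((351.5,125),.025),((277,328.5),.0034),((353,328.5),.0034)]: print(toolpt(uv,z).round(4))
y=np.deg2rad(37.7);u=np.array([np.cos(y),np.sin(y)])
P=np.array([.485,.2427])-.095*u
print(P); r.reach([P[0],P[1],.2],qd(y))
s=snap("w5",optics,r); print(s["grip_width"],s["time_s"],s["eef_pos"])
z=np.load("pics/w4.npz")['p'];cv2.imwrite("pics/w4z.png",cv2.resize(z[110:340,260:370],None,fx=2.5,fy=2.5)[:,:,::-1])
E
```

```text
[ 0.0636 -0.0151  0.025 ]
[0.0636 0.0154 0.025 ]
[-0.0206 -0.0163  0.0034]
[-0.0206  0.0164  0.0034]
[0.40983376 0.18460493]
0.03053857082707347 7.5083 [0.41010473 0.18391258 0.1999152 ]
```

View pics/w5.png

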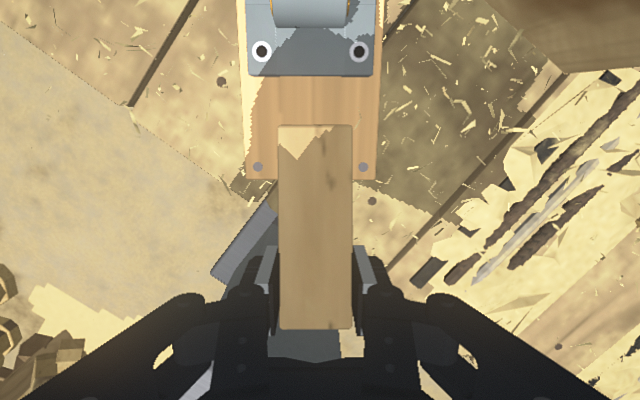

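```bash
python3 - <<'E'
from workcell import r, optics
from h import *
m=optics.camera_model("wrist");
for n in ["w4","w5"]:
    z=np.load(f"pics/{n}.npz"); T=m["tool_from_camera"]
    d=z['d'];v,u=np.mgrid[:400,:640]
    nn=und(m,np.c_[u.ravel(),v.ravel()]);X=((np.c_[nn,np.ones(len(nn))]*d.ravel()[:,None])@T[:3,:3].T+T[:3,3]).reshape(400,640,3)
    pts=X[132:320,285:346].reshape(-1,3); pts=pts[(pts[:,2]<.05)&(pts[:,2]>-.02)]
    A=np.c_[pts[:,:2],np.ones(len(pts))]; c=np.linalg.lstsq(A,pts[:,2],rcond=None)[0]
    print(n,len(pts),c, "z at thin/thick",c@[.064,0,1],c@[-.021,0,1])
    for v0 in (128,131,140,200,260,320,326): print(v0,X[v0,[285,315,345]].round(4).tolist())
    if n=="w5":
        s=dict(eef_pos=z['pos'],eef_rot=z['rot']); W=depthpts(m,d,s)
        print("board z",np.median(W[90:115,260:365,2]),"plate",np.median(W[60:72,280:340,2]))
z=np.load("pics/w5.npz")['p'];cv2.imwrite("pics/w5z.png",cv2.resize(z[0:190,225:395],None,fx=3,fy=3,interpolation=cv2.INTER_CUBIC)[:,:,::-1])
E
```

```text
w4 11433 [2.59741990e-01 1.87810588e-05 8.51802257e-03] z at thin/thick 0.02514150994697989 0.0030634407731101104
128 [[0.0624, -0.0125, 0.0251], [0.0624, 0.0001, 0.0251], [0.0624, 0.0127, 0.0248]]
131 [[0.0612, -0.0124, 0.0236], [0.0611, 0.0001, 0.0246], [0.0612, 0.0127, 0.024]]
140 [[0.0575, -0.0125, 0.0238], [0.0573, 0.0001, 0.0252], [0.0576, 0.0127, 0.0231]]
200 [[0.033, -0.0126, 0.0173], [0.0332, 0.0001, 0.0169], [0.0332, 0.0128, 0.0167]]
260 [[0.0082, -0.0127, 0.011], [0.0084, 0.0001, 0.0106], [0.008, 0.013, 0.0114]]
320 [[-0.0164, -0.0127, 0.0035], [-0.0169, 0.0001, 0.0042], [-0.0168, 0.013, 0.0041]]
326 [[-0.0193, -0.0128, 0.0034], [-0.0197, 0.0001, 0.0039], [-0.0195, 0.013, 0.0036]]
w5 11438 [ 0.26010913 -0.00105014  0.00849869] z at thin/thick 0.02514567131741552 0.0030363954199057533
128 [[0.0623, -0.0126, 0.0256], [0.0624, 0.0001, 0.024], [0.0624, 0.0127, 0.0245]]
131 [[0.0613, -0.0124, 0.023], [0.0612, 0.0001, 0.0245], [0.0612, 0.0127, 0.0244]]
140 [[0.0575, -0.0126, 0.0241], [0.0576, 0.0001, 0.023], [0.0575, 0.0127, 0.0234]]
200 [[0.0331, -0.0126, 0.017], [0.0331, 0.0001, 0.017], [0.033, 0.0128, 0.0173]]
260 [[0.0086, -0.0126, 0.0102], [0.0083, 0.0001, 0.0107], [0.0086, 0.0128, 0.0101]]
320 [[-0.0166, -0.0127, 0.0039], [-0.0159, 0.0001, 0.0029], [-0.017, 0.013, 0.0043]]
326 [[-0.0193, -0.0128, 0.0034], [-0.0189, 0.0001, 0.0029], [-0.0191, 0.013, 0.0031]]
board z 0.018331137473337367 plate 0.036426569980453266
```

View pics/w5z.png

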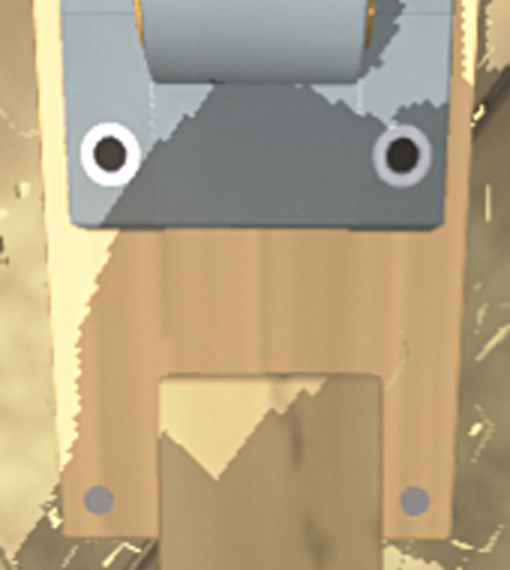

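```bash
python3 - <<'E'
from workcell import optics
from h import *
z=np.load("pics/w5.npz");m=optics.camera_model("wrist"); s=dict(eef_pos=z['pos'],eef_rot=z['rot'])
f=lambda c,h: onplane(m,[(224.67+c[0]/3,-.33+c[1]/3)],h,s)[0]
ang=lambda d:np.degrees(np.arctan2(d[1],d[0])).round(2)
FL,FR=f((62,537),.018),f((453,537),.018); PL,PR=f((70,224),.036),f((444,227),.036)
SL,SR=f((163,230),.018),f((350,230),.018)
BL,BR=f((37,60),.018),f((475,60),.018)
for n in "FL FR PL PR SL SR".split(): print(n,eval(n).round(4))
for a,b in [(FL,FR),(PL,PR),(SL,SR)]: print(np.linalg.norm((a-b)[:2]).round(4),ang(a-b)-90,((a+b)/2).round(4))
print("sides",ang(BL-FL),ang(BR-FR)); 
E
```

```text
FL [0.3751 0.2381 0.018 ]
FR [0.4486 0.143  0.018 ]
PL [0.4523 0.2839 0.036 ]
PR [0.5124 0.2048 0.036 ]
SL [0.466  0.2657 0.018 ]
SR [0.4983 0.2238 0.018 ]
0.1202 37.66 [0.4119 0.1906 0.018 ]
0.0994 37.209999999999994 [0.4824 0.2444 0.036 ]
0.0529 37.64 [0.4822 0.2448 0.018 ]
sides 37.36 37.88
```

```bash
cat >> h.py <<'E'
YB=np.deg2rad(37.6); U=np.array([np.cos(YB),np.sin(YB)]); F=np.array([.4823,.2446]); TX=.0638
def tcp(ins,z):
    p=F+(ins-TX)*U; return [p[0],p[1],z]
E
python3 - <<'E'
from workcell import r, optics
from h import *
q=qd(YB)
r.move_straight(tcp(-.02,.075),q,speed=.12)
r.hold(.3); f0=r.read_state()["contact_force"]; print("f0",f0)
print(r.move_straight(tcp(-.02,.0465),q,speed=.02,max_force=3))
s=snap("w6",optics,r); print(s["time_s"],s["eef_pos"],s["contact_force"],s["grip_width"])
snap("s6",optics,r,"scene")
E
```

```text
f0 [ 0.85177763  0.52178662 -0.91768328]
True
10.325 [0.41585079 0.19345432 0.04744549] [-0.58490533 -0.83787157  4.18367991] 0.030546713202748106
```

View pics/w6.png

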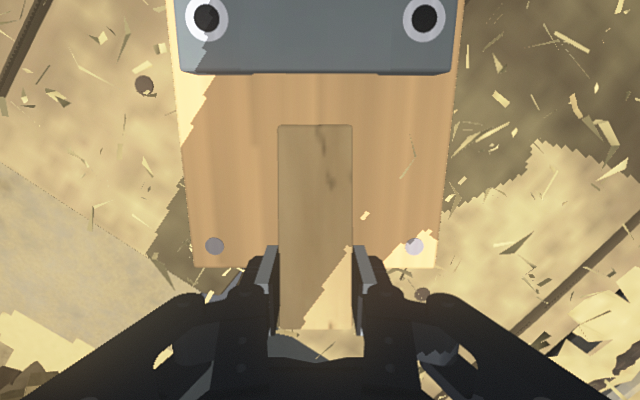

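```bash
python3 - <<'E'
from workcell import r, optics
from h import *
q=qd(YB); u=np.r_[U,0]
def st(t):
    s=r.read_state(); print(t,round(s["time_s"],2),"ins",round(1e3*((s["eef_pos"][:2]-F)@U+TX),2),"z",round(s["eef_pos"][2],4),"Fu",round(s["contact_force"]@u,2),"Fz",round(s["contact_force"][2],2),"gw",round(s["grip_width"],4))
st("a")
r.move_straight(tcp(-.015,.0475),q,speed=.02); st("b")
print(r.move_straight(tcp(.010,.0475),q,speed=.025,max_force=5)); st("c")
print(r.move_straight(tcp(.024,.0475),q,speed=.008,max_force=2.5)); st("d")
r.hold(.2); st("e")
s=snap("w7",optics,r)
E
```

```text
a 10.43 ins -20.06 z 0.0474 Fu -1.65 Fz 5.52 gw 0.0308
b 10.86 ins -14.72 z 0.0475 Fu 0.83 Fz -0.17 gw 0.0306
False
c 12.01 ins 10.01 z 0.0475 Fu 0.33 Fz -0.27 gw 0.0302
True
d 12.92 ins 15.85 z 0.0474 Fu 0.15 Fz 5.46 gw 0.0308
e 13.12 ins 15.86 z 0.0475 Fu -0.21 Fz 4.78 gw 0.0306
```

View pics/w7.png

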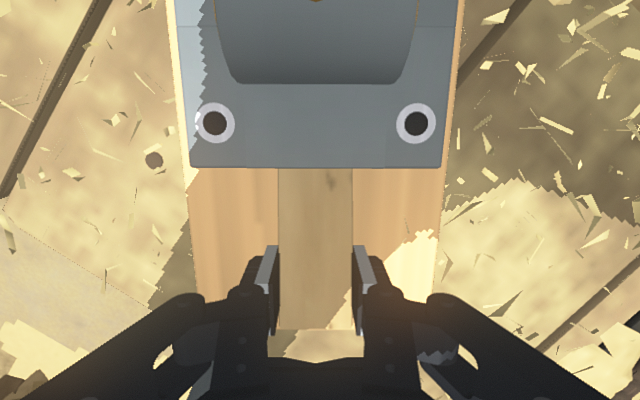

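```bash
cat >> h.py <<'E'
def st(r,t):
    s=r.read_state(); u=np.r_[U,0]; print(t,round(s["time_s"],2),"ins",round(1e3*((s["eef_pos"][:2]-F)@U+TX),2),"z",round(s["eef_pos"][2],4),"Fu",round(s["contact_force"]@u,2),"Fz",round(s["contact_force"][2],2),"gw",round(s["grip_width"],4))
E
python3 - <<'E'
from workcell import r, optics
from h import *
q=qd(YB)
for i in np.arange(.0165,.0206,.001):
    b=r.move_straight(tcp(i,.0475),q,speed=.006,max_force=12); st(r,b)
    if b: break
s=snap("w8",optics,r)
E
```

```text
False 13.55 ins 15.9 z 0.0475 Fu -4.17 Fz 5.49 gw 0.0303
False 13.87 ins 16.05 z 0.0474 Fu -7.06 Fz 7.65 gw 0.0307
False 14.18 ins 16.66 z 0.0474 Fu -8.86 Fz 8.74 gw 0.0305
False 14.5 ins 17.32 z 0.0474 Fu -9.17 Fz 9.93 gw 0.0306
False 14.82 ins 18.04 z 0.0474 Fu -10.06 Fz 12.19 gw 0.0305
```

View pics/w8.png

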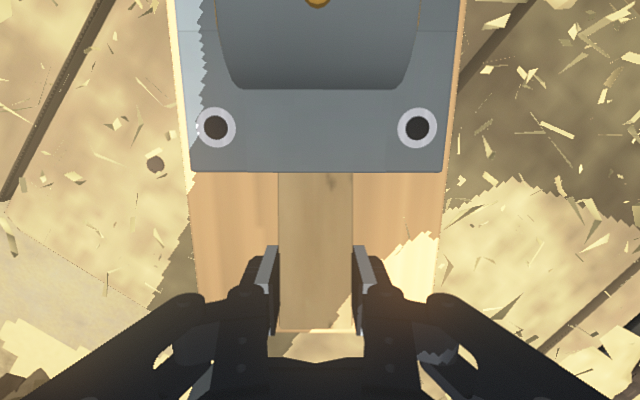

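Bite felt clearly at about 15.9 mm, with push force rising to about 9 N. The hand bears about 12 N down on the board, so I'll check its tilt and ease z slightly.

```bash
python3 - <<'E'
from workcell import r, optics
from h import *
q=qd(YB)
def tilt():
    s=r.read_state(); print("tilt mrad",(1e3*(Rot.from_quat(q).inv()*Rot.from_quat(s["eef_rot"])).as_rotvec()).round(1), "torque",s["torque"].round(2))
tilt()
for z in (.0478,.0481):
    b=r.move_straight(tcp(.0205,z),q,speed=.01,max_force=12); r.hold(.15); st(r,b); tilt()
E
```

```text
tilt mrad [ 1.2 -5.4 -0.4] torque [-1.18  1.12 -0.04]
False 15.27 ins 18.67 z 0.0474 Fu -6.56 Fz 6.92 gw 0.031
tilt mrad [ 1.1 -4.1 -0.2] torque [-0.74  0.77 -0.11]
False 15.67 ins 18.95 z 0.0475 Fu -5.66 Fz 2.02 gw 0.0303
tilt mrad [ 1.2 -3.7 -0.1] torque [-0.57  0.59 -0.06]
```

```bash
python3 - <<'E'
from workcell import r, optics
from h import *
q=qd(YB); c=.0205
for k in range(14):
    s=r.read_state(); ins=(s["eef_pos"][:2]-F)@U+TX
    if ins>.0265: break
    c+=min(.002,.0268-ins+.0003)
    b=r.move_straight(tcp(c,.0481),q,speed=.006,max_force=12); st(r,(b,round(c*1e3,2)))
    if b: break
r.hold(.2); st(r,"h")
s=snap("w9",optics,r); snap("s9",optics,r,"scene")
E
```

```text
(False, 22.5) 16.15 ins 21.18 z 0.0475 Fu -5.35 Fz 2.16 gw 0.0306
(False, 24.5) 16.63 ins 23.99 z 0.0477 Fu -3.05 Fz -1.71 gw 0.0307
(False, 26.5) 17.12 ins 26.77 z 0.0481 Fu -1.27 Fz -3.35 gw 0.0307
h 17.32 ins 26.75 z 0.0482 Fu -1.61 Fz -4.08 gw 0.0308
```

View pics/w9.png

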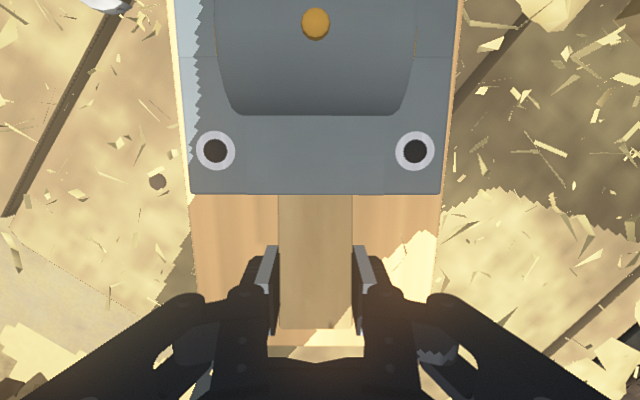

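The wedge is in, but z has crept up 0.7 mm and is carrying load, so it has come slightly off the board. I'll set it back down flat.

```bash
python3 - <<'E'
from workcell import r, optics
from h import *
q=qd(YB)
for z in (.0479,.0477,.0475):
    b=r.move_straight(tcp(.0268,z),q,speed=.003,max_force=12); st(r,(b,z))
r.hold(.3); st(r,"h")
E
```

```text
(False, 0.0479) 17.68 ins 26.78 z 0.0479 Fu -2.45 Fz -2.18 gw 0.0307
(False, 0.0477) 17.93 ins 26.77 z 0.0477 Fu -3.08 Fz -1.52 gw 0.0304
(False, 0.0475) 18.18 ins 26.74 z 0.0475 Fu -2.37 Fz -1.47 gw 0.0306
h 18.48 ins 26.79 z 0.0475 Fu -2.56 Fz -1.0 gw 0.0306
```

```bash
python3 - <<'E'
from workcell import r, optics
from h import *
q=qd(YB)
for c in (.0274,.028):
    b=r.move_straight(tcp(c,.0474),q,speed=.004,max_force=12); st(r,(b,c))
r.hold(.4); st(r,"h")
s=snap("w10",optics,r); snap("s10",optics,r,"scene"); snap("t10",optics,r,"top")
m=optics.camera_model("wrist")
# plate-top height profile along pedestal from wrist depth, before/after
for n in ("w7","w9","w10"):
    z=np.load(f"pics/{n}.npz"); s=dict(eef_pos=z['pos'],eef_rot=z['rot']); W=depthpts(m,z['d'],s)[:,240:390].reshape(-1,3)
    a=(W[:,:2]-F)@U; b=(W[:,:2]-F)@np.array([-U[1],U[0]])
    # plate strip in front of / beside housing
    k=(a>.002)&(a<.06)&(abs(b)>.040)&(abs(b)<.048)&(abs(W[:,2]-.038)<.006)
    c=np.linalg.lstsq(np.c_[a[k],b[k],np.ones(k.sum())],W[k,2],rcond=None)[0]
    kb=(a>-.03)&(a<-.004)&(abs(b)>.022)&(abs(b)<.048)&(abs(W[:,2]-.018)<.005)
    print(n,k.sum(),"slope x,y",c[:2].round(4),"front z",c[2].round(4),"board z",np.median(W[kb,2]).round(4),kb.sum())
E
```

```text
(False, 0.0274) 18.78 ins 27.18 z 0.0475 Fu -5.43 Fz 1.24 gw 0.0305
(False, 0.028) 19.08 ins 27.77 z 0.0475 Fu -5.59 Fz 2.48 gw 0.0305
h 19.48 ins 27.77 z 0.0475 Fu -5.26 Fz 2.34 gw 0.0306
w7 0 slope x,y [0. 0.] front z 0.0 board z 0.0184 2946
w9 0 slope x,y [0. 0.] front z 0.0 board z 0.0184 2811
w10 0 slope x,y [0. 0.] front z 0.0 board z 0.0184 2768
```

View pics/w10.png

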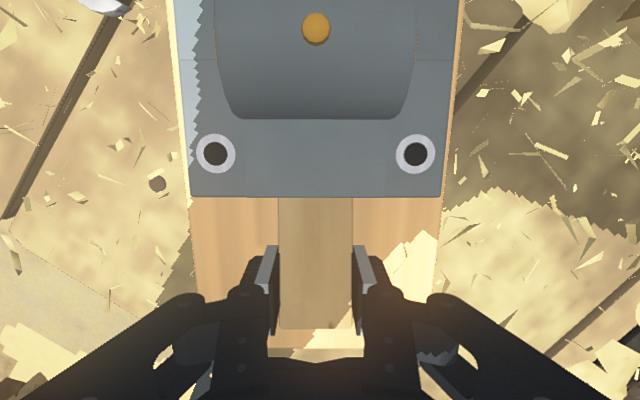

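```bash
python3 - <<'E'
import numpy as np,cv2
a=np.load("pics/s10.npz")['p'][225:320,230:370];b=np.load("pics/scene0.npz")['p'][225:320,230:370]
cv2.imwrite("pics/s10z.png",cv2.resize(np.hstack([b,a]),None,fx=2.8,fy=2.8,interpolation=cv2.INTER_CUBIC)[:,:,::-1])
E
```

```text
(no output)
```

View pics/s10z.png

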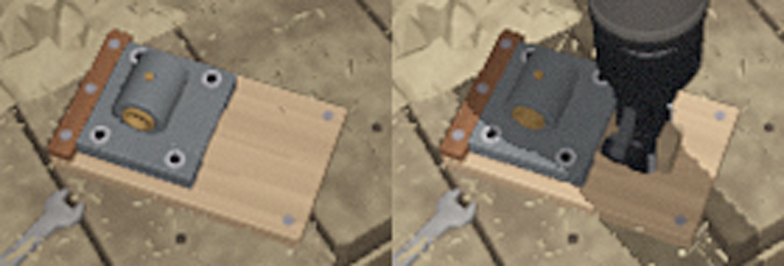

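```bash
python3 - <<'E'
from workcell import optics
from h import *
m=optics.camera_model("wrist"); V=np.array([-U[1],U[0]])
for n in ("w5","w6","w7","w9","w10"):
    z=np.load(f"pics/{n}.npz"); s=dict(eef_pos=z['pos'],eef_rot=z['rot']); W=depthpts(m,z['d'],s).reshape(-1,3)
    a=(W[:,:2]-F)@U; b=(W[:,:2]-F)@V
    k=(a>.001)&(a<.07)&(abs(b)<.048)&(abs(W[:,2]-.038)<.006)&((a<.015)|(abs(b)>.043))
    def fit(k):
        A=np.c_[a[k],b[k],np.ones(k.sum())]; return np.linalg.lstsq(A,W[k,2],rcond=None)[0]
    c=fit(k)
    front=k&(a<.012)
    kb=(a>-.03)&(a<-.004)&(abs(b)>.022)&(abs(b)<.048)&(abs(W[:,2]-.018)<.005)
    print(n,k.sum(),"fit front z",1e3*c[2].round(5),"slopes",c[:2].round(4),"| front strip z L/R mm",[round(1e3*np.median(W[front&(g),2]),2) for g in (b>.01,b<-.01)],"a",round(np.median(a[front]),4),"board",round(1e3*np.median(W[kb,2]),2))
E
```

```text
w5 2997 fit front z 36.5 slopes [-0.0035  0.0013] | front strip z L/R mm [np.float64(36.5), np.float64(36.4)] a 0.0064 board 18.3
w6 12000 fit front z 36.37 slopes [0.0088 0.0003] | front strip z L/R mm [np.float64(36.44), np.float64(36.41)] a 0.0066 board 18.39
w7 12448 fit front z 36.43 slopes [-0.0005  0.0008] | front strip z L/R mm [np.float64(36.43), np.float64(36.38)] a 0.0066 board 18.43
w9 12925 fit front z 39.730000000000004 slopes [-0.0355  0.0006] | front strip z L/R mm [np.float64(39.48), np.float64(39.45)] a 0.0066 board 18.42
w10 12922 fit front z 39.39 slopes [-0.0319  0.0007] | front strip z L/R mm [np.float64(39.18), np.float64(39.14)] a 0.0066 board 18.43
```

Front lift is 2.96 mm from height and 2.98 mm from slope × 95 mm, with left and right equal to 0.1 mm. I'll do a short stability check and then hand in.

```bash
python3 - <<'E'
from workcell import r
from h import *
st(r,"1"); r.hold(1.0); st(r,"2"); print(r.finish_job())
E
```

```text
1 19.63 ins 27.77 z 0.0475 Fu -5.84 Fz 1.86 gw 0.0301
2 20.63 ins 27.81 z 0.0475 Fu -5.28 Fz 3.06 gw 0.0307
the job is handed in; nothing more can be done
None
```

The wedge is under the pedestal and its front feet are about 3 mm clear of the board. I handed the job in at 20.6 s, with the wedge still held in the gripper.

- **Insertion:** I gripped the wedge across its thick half, set it flat on the board and slid it thin end first into the slot. It bit at about 15.9 mm, then I pushed it on to 27.8 mm. Push force was at most about 10 N.
- **Lift:** The wrist depth images give a front lift of 2.96 mm by height and 2.98 mm by tilt. Left and right agree within 0.1 mm.
- **Stability:** Over a 1 s hold before hand-in the wedge stayed put at a steady push of about 5 N. It bore on the board with about 2–3 N.
- **Pedestal and bystanders:** In the scene view the pedestal was still against the batten. The arm never went near the off-cut, blank or spanner, but I did not measure them again at the end.

**One thing went wrong part-way:** While pushing, the hand crept up about 0.7 mm and the wedge came slightly off the board. I lowered it flat again before the last millimetre of push.

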